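Reset the guarded trim knob

ROBOT

A 6-joint arm with a two-finger parallel gripper is mounted at the origin on a cart in front of the work surface, level with it; the furniture and walls round the work are solid. World frame = base frame: x ahead of the robot, y to its left, z up, the work surface at z = 0. Lengths are in m, angles in rad, forces in N, time in s.
With the tool pointing down it reaches from about 0.375 to 0.9 m from the base axis. Payload 3.1 kg.
Tool frame: the origin (TCP) lies on the centre line of the jaws, within the pads' length; the fingertips stand 8 mm ahead of it and the grasp point (between the pads) lies 11 mm behind it; z points along the fingers, y is the line along which they close (so a half turn about z gives the same grasp; the last joint's range is limited). The gripper opens to 85 mm and grips with 20 to 120 N. Pads are 22 mm wide; open, the fingers measure 114 mm over their backs; the gripper's body (76 mm by 85 mm) begins 54 mm behind the grasp point. The pads swing forward as they close: fully open they stand 13 mm farther back than shut.
Start: joints at [-1.361, 0.527, 1.433, -0, 1.181, -0.178], TCP at [0.236, -0.579, 0.239] pointing down, gripper open.
Joint ranges: [-3.08, 3.08], [-0.75, 2.2], [0.22, 2.44], [-1.43, 4.57], [0, 2.65], [-2.85, 2.85]. Speed limits (rad/s): [2.79, 2.79, 3.14, 3.14, 3.14, 3.14].

INTERFACE

Orientations are given as a unit quaternion [x, y, z, w].
In Python, from station import * gives the robot as it stands.
- The arm moves only by the tool play_rows, never from a script. Its argument "rows" is a list of rows, each a list of 3 entries, a list of its own where there are three numbers: the turn, a rotation vector about the tool's x, y, z in degrees, then the shift along the tool's x, y, z in mm, then the closure, from 0 (fully open) to 1 (shut). In form: [[[ax, ay, az], [dx, dy, dz], jaw], ...]. A call has 1 to 12 rows; each row shifts and turns the commanded pose from where the row before left it, along the tool's axes as they then stand; what a row does not reach is not made up. A row lasts 1/12 s, in which the tool goes at most 41.7 mm and 7.16 degrees, less where a joint would pass 70% of its speed; a pose out of reach is approached as far as the arm can. A call with a gripper value outside its range is refused whole. The fingers move at their own pace and stop on an object; "grip_force" is the grip in N (left out, the last holds). Time passes only in rows, so rows that do not move let the fingers close. It gives the time, the measured TCP pose, the force, the opening and the grip force at its end, in the units of the state.
- sense(): the state, without advancing time (a new reading comes with each control period).
- snapshot(name): name is "side" or "top" or "wrist"; returns (picture, depth): 400x640x3 uint8, red, green, blue; 400x640 float32, m along the optical axis (not along the pixel's ray), 0 where there is no reading.
- get_calibration(name): a dict with "vfov" (degrees; the focal length in pixels is half the picture's height over the tangent of half this angle, whatever the lens; pixels are square), "cx", "cy" (the principal point, pixels), "xyz" and "attitude" of the camera in the world. Camera axes: x right, y down, z forward; pixel columns grow to the right and rows downward; lengths in m; the calibration is good to about 2 mm. A picture is of the moment at which its call begins: read the wrist's pose just before it. get_calibration takes no time and is no camera call; for the wrist camera it gives the pose at the moment of the call.
- sign_off(): hands the job in; it is judged then, once.
The state is a dict: "t": time; "q": joint angles; "qd": joint speeds; "tau": joint torques, N m; "tcp_pos": TCP position; "tool_rot": TCP orientation; "force": force on the tool from outside, world axes, zero at the start; "ft_torque": the same for the moment, N m; "finger_gap": opening from 0.0 (shut) to 1.0 (fully open); "gripper_force": force on a finger pad.
Only numpy, scipy, OpenCV 4.12 (cv2) and the standard library are available. Lean on these libraries where they do the work, as an engineer would, in place of code of your own. Each camera call takes 0.05 s, during which the arm holds its last target. There are 200 camera calls.

TASK

Reset the small light-trim box: lift its hinged clear cover by the tongue until the spring stay drops in and let the cover rest propped on the stay (do not let it fall shut), then turn the knob underneath clockwise until it comes up against its end stop, and leave it there. Nobody knows beforehand where the stop is: feel for it, press the knob lightly against it for a moment, and do not force it. Leave the other things on the bench where they are.

Things in the scene. Friction and masses are not known exactly. Their poses are not given: they have to be found in the camera images.
- trim_unit: The trim box, fixed to the bench: grey housing 165 x 150 mm, panel 40 mm above the bench. Origin on the bench under the knob's axis; x level from the knob to the hinge, y along the hinge, z up. Hinge lugs (8 mm wide) at y = +-54 mm. A dark post (24 x 11 mm, top 125 mm above the bench) at x +79, y +67 mm holds the stay.
- cover_hinge (a point): Middle of the cover's hinge axis on the box, 82 mm above the bench and 70 mm behind (+x) the knob's axis; axes as the box's: y along the hinge, z up.
- stay_nose (a point): Bevelled steel nose of the spring stay, which points inward from the post; a pin on the cover's edge pushes it aside on the way up, and it springs out behind the pin to prop the cover. It needs no handling.
- cover (a joint): Cover angle, rad: 0 shut (level), grows swinging up and back, hard end 2.2. A spring and its weight (80 g) pull it shut from every angle (about 1 N at the tongue). From about 1.5 rad it pushes the stay aside (up to 1 N more), passes it at about 1.95, and, eased back and let go, rests propped at about 1.94. Let go before that it slams shut.
- tongue (a point): Grip point of the cover's black tongue, 138 mm from the hinge axis and 32 mm out from the front skirt; 84 mm above the bench (44 above the panel) when shut. Tongue 24 mm wide (along y), 8 thick, end 150 mm from the axis; pinched by its sides it can turn between the fingers as the cover swings. Axes move with the cover: x along it from tongue to hinge, y along the hinge.
- cover_mid (a point): Middle of the clear cover: plate 103 mm long from the hinge axis, 96 wide, 4 thick, with a skirt at its front edge that hangs 34 mm when shut. The point lies in the plate 54 mm from the hinge axis. Axes move with the cover.
- knob_grip (a point): Grip point of the knob: on its upright axis, half-way up its bar, 60 mm above the bench. Black disc 42 mm across with an upright flat bar 36 mm long (along x), 12 thick (along y), from 48 to 71 mm above the bench, a white line on its -x end; z up, x and y turn with the knob. The shut cover's plate lies 9 mm above it.
- knob (a joint): Knob angle, rad, grows clockwise seen from above. It turns stiffly (0.04 N m) and stays where left. Clockwise it meets a buffered stop inside the box 0.6 to 1.45 rad beyond the start; where differs each time and cannot be seen. There the torque rises by about 1.5 N m per rad: 0.03 to 0.12 N m beyond friction is a light press, over 0.22 is forcing it.
- pencil: Pencil 155 x 8 x 7 mm lying left of the box; bystander.
- eraser: Eraser 23 x 58 x 13 mm; bystander.
- marker: Marker 135 x 14 x 15 mm lying right of the box; bystander.
- tweezers_2: Steel tweezers 115 x 13 x 10 mm left of the box; bystander.
Mind the look-alikes: they are no part of the job. Of the things that look like the trim_unit, the larger one is meant.

How it is judged:
By the outcome, as a careful person would: the job done as asked, in the order asked, and still so for the second after the job is handed in, with the robot touching nothing.
It also fails if it takes over 72 s, if anything falls off the work surface, if the arm or the gripper's body presses on something with over 40 N, if the wrist force passes 120 N, or if a joint passes its speed limit or range.

## Working session

There is one attempt and no reset: what is moved stays moved. The work goes in short steps, Python scripts to look and compute and a tool call to move; the robot and the scene stay as the last step left them, time stands still between calls to the robot, and variables do not carry over. Pictures are saved under pics/ and viewed, at most 10 in all, crops included, and the job is handed in when it is done.

Besides the shell and the picture viewer there is one more tool, called after "Emit:" in YAML: its name, and indented under it one key for each argument. play_rows: Moves the arm, as the interface text tells. Its arguments: {"type":"object","properties":{"rows":{"type":"array","items":{"type":"array"}},"grip_force":{"type":"number"}},"required":["rows"]}

```bash
mkdir -p pics; ls; cat > h.py <<'E'
from station import *
import numpy as np, cv2
from scipy.spatial.transform import Rotation as R
def save(n,f,box=None,s=1):
    p,d=snapshot(n); c=get_calibration(n); np.savez('pics/%s.npz'%f,d=d,p=p,c=np.array([c],dtype=object))
    p=p[:,:,::-1]
    if box: p=p[box[1]:box[3],box[0]:box[2]]
    cv2.imwrite('pics/%s.png'%f,cv2.resize(p,None,fx=s,fy=s,interpolation=cv2.INTER_CUBIC)); return d,c
def cam(c):
    a=np.array(c['attitude']); return (R.from_quat(a) if a.shape==(4,) else R.from_matrix(a) if a.shape==(3,3) else R.from_euler('xyz',a)),np.array(c['xyz'])
def px(c,d,u,v,z=None):
    f=200/np.tan(np.radians(c['vfov'])/2); r,t=cam(c)
    ray=r.apply([(u-c['cx'])/f,(v-c['cy'])/f,1])
    if z is None:
        w=d[v-1:v+2,u-1:u+2]; return t+ray*np.median(w)
    return t+ray*(z-t[2])/ray[2]
def proj(c,P):
    f=200/np.tan(np.radians(c['vfov'])/2); r,t=cam(c)
    q=r.inv().apply(np.array(P)-t); return q[...,0]/q[...,2]*f+c['cx'],q[...,1]/q[...,2]*f+c['cy']
E
python3 - <<'E'
from h import *
for n in ('top','side'):
    d,c=save(n,n+'0'); print(c)
print(sense())
E
```

```text
pics
{'vfov': 43.88595105325927, 'cx': 330.478900384899, 'cy': 197.2825417141911, 'xyz': array([ 0.2979451 , -0.0890574 ,  1.19510928]), 'attitude': array([ 0.7078722 , -0.69732034,  0.07801649, -0.08108468])}
{'vfov': 56.64533275204465, 'cx': 316.5220534238371, 'cy': 201.7913175236777, 'xyz': array([0.18011119, 0.62815954, 0.6306747 ]), 'attitude': array([-0.19099238,  0.85627855, -0.46527495,  0.11759324])}
{'t': 0.1, 'q': array([-1.36152213e+00,  5.28369737e-01,  1.43377458e+00, -1.10386682e-05,
        1.18140801e+00, -1.78502459e-01]), 'qd': array([-0.00210877, -0.00249227, -0.00185065,  0.00030348, -0.00148253,
       -0.00019528]), 'tau': array([-1.16852341e-03, -4.43304563e+01, -1.78586304e+01, -2.57857437e-04,
        3.91297144e-03, -3.74277164e-06]), 'tcp_pos': array([ 0.23622199, -0.57795929,  0.23843346]), 'tool_rot': array([ 9.81261593e-01,  1.92677778e-01, -2.01784907e-05, -9.79638548e-04]), 'force': array([ 0.97031864,  0.16112315, -0.47052574]), 'ft_torque': array([-0.00198295,  0.06035823,  0.01609089]), 'gripper_force': 0.0, 'finger_gap': 1.0029632543834592}
```

View pics/top0.png

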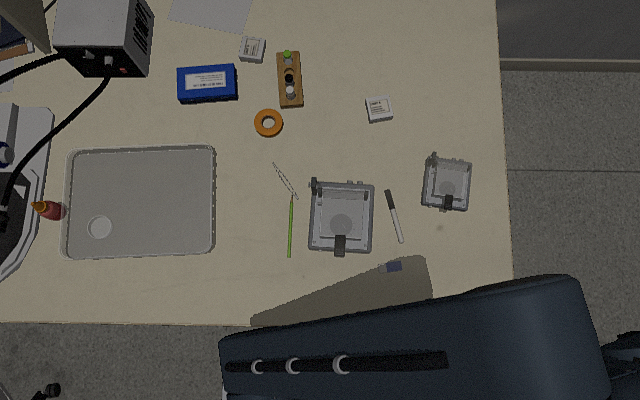

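View pics/side0.png

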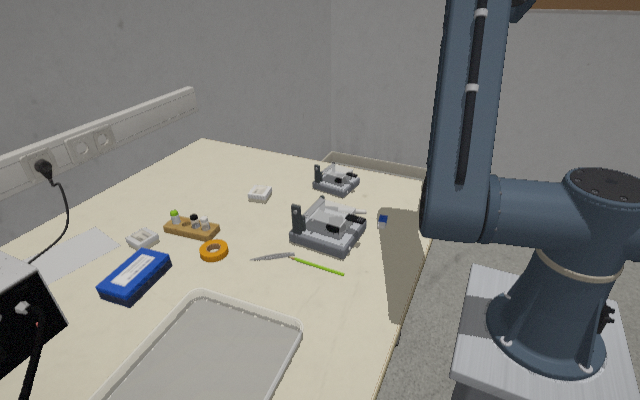

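The top view shows the large box at about (341,217), with its tongue at (340,245) and post at (314,184). The small look-alike is at (447,185). I'll enlarge the box.

```bash
python3 - <<'E'
from h import *
z=np.load('pics/top0.npz',allow_pickle=True); c=z['c'][0]; p=z['p'][165:270,270:410,::-1]
cv2.imwrite('pics/topc.png',cv2.resize(p,None,fx=5.5,fy=5.5,interpolation=cv2.INTER_CUBIC))
z2=np.load('pics/side0.npz',allow_pickle=True); 
for u,v in [(340,250),(340,240),(340,217),(314,182),(340,255)]: print(px(c,z['d'],u,v))
E
```

```text
[ 0.43135337 -0.10536395  0.08818865]
[ 0.45407478 -0.10514242  0.08637988]
[ 0.50728391 -0.1046127   0.0828244 ]
[ 0.57771408 -0.04524831  0.12513438]
[ 0.42029301 -0.10550005  0.08730906]
```

View pics/topc.png

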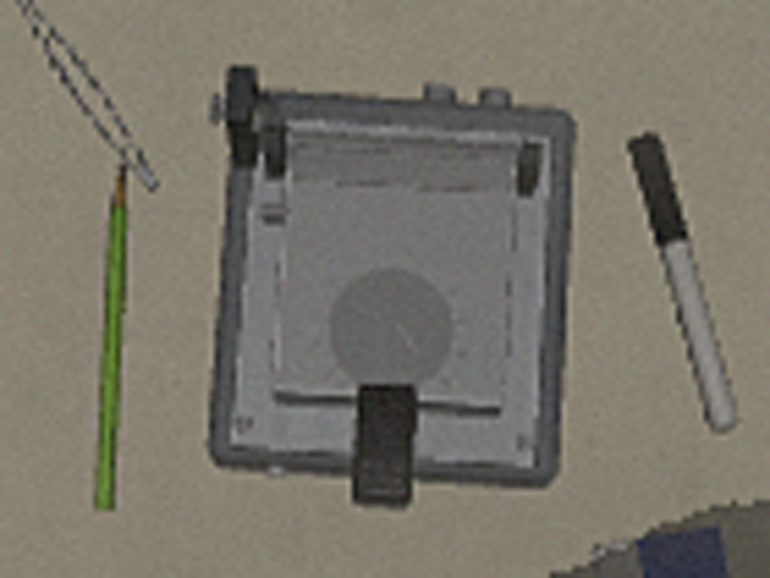

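The crop shows the tongue with its front end at (382,500) and sides at x 356..413. The lugs are at (274,148) and (528,168), and the disc is at (392,325).

```bash
python3 - <<'E'
from h import *
z=np.load('pics/top0.npz',allow_pickle=True); c=z['c'][0]
P=lambda u,v,h: px(c,None,270+u/5.5,165+v/5.5,h)[:2]
tf=P(382,500,.088);tb=P(386,390,.088);l=P(274,150,.085);r=P(528,168,.085);k=P(392,325,.048);post=P(243,115,.125)
co=[P(*q,.040) for q in [(212,465),(553,485),(573,108),(245,92)]]
print(tf,tb,l,r,k,post,(l+r)/2,co)
m=(l+r)/2
for a,b in [(k,m),(tf,m),(tf,tb),(co[0],co[3]),(co[1],co[2])]: print(np.degrees(np.arctan2(*(b-a)[::-1])),np.hypot(*(b-a)))
e=l-r; print(np.degrees(np.arctan2(e[1],e[0]))-90,np.hypot(*e))
e=co[0]-co[1]; print(np.degrees(np.arctan2(e[1],e[0]))-90)
e=co[3]-co[2]; print(np.degrees(np.arctan2(e[1],e[0]))-90)
s=sense(); print(R.from_quat(s['tool_rot']).as_matrix().round(3), s['tcp_pos'])
E
```

```text
[ 0.41817485 -0.10429727] [ 0.46310403 -0.10542551] [ 0.56399912 -0.05753995] [ 0.55783134 -0.16370724] [ 0.49700186 -0.10826559] [ 0.56877627 -0.04585127] [ 0.56091523 -0.1106236 ] [array([ 0.43712264, -0.03274649]), array([ 0.43081286, -0.17721229]), array([ 0.59554946, -0.18638777]), array([ 0.60067107, -0.04305881])]
-2.112905104503414 0.06395685482975876
-2.537719528930713 0.1428805070123136
-1.438486490775486 0.04494334814824518
-3.607928841391474 0.1638732244833983
-3.187958380671235 0.16499193362242565
-3.324858479732427 0.10634629492269247
-2.5008983534482496
-2.0464941819393516
[[ 0.926  0.378 -0.   ]
 [ 0.378 -0.926  0.002]
 [ 0.    -0.002 -1.   ]] [ 0.23622199 -0.57795929  0.23843346]
```

Emit:
play_rows:
  rows:
    - [[0, 0, 0], [27.6, -28.1, 3], 0]
    - [[0, 0, 0], [27.6, -28.1, 3], 0]
    - [[0, 0, 0], [27.6, -28.1, 3], 0]
    - [[0, 0, 0], [27.6, -28.1, 3], 0]
    - [[0, 0, 0], [27.6, -28.1, 3], 0]
    - [[0, 0, 0], [27.6, -28.1, 3], 0]
    - [[0, 0, 0], [27.6, -28.1, 3], 0]
    - [[0, 0, 0], [27.6, -28.1, 3], 0]
    - [[0, 0, 0], [27.6, -28.1, 3], 0]
    - [[0, 0, 0], [27.6, -28.1, 3], 0]
    - [[0, 0, 0], [27.6, -28.1, 3], 0]
    - [[0, 0, 0], [27.6, -28.1, 3], 0]

```text
t: 1.1
tcp_pos: [0.4156, -0.1393, 0.2031]
tool_rot: [0.981, 0.192, -0.0, -0.0]
force: [0.1, -0.4, -0.2]
finger_gap: 1.001
gripper_force: 0.0
```

Emit:
play_rows:
  rows:
    - [[0, 0, -7], [0, 0, 0], 0]
    - [[0, 0, -7], [0, 0, 0], 0]
    - [[0, 0, -7], [0, 0, 0], 0]
    - [[0, 0, -7], [0, 0, 0], 0]
    - [[0, 0, -7], [0, 0, 0], 0]
    - [[0, 0, -7], [0, 0, 0], 0]
    - [[0, 0, -7], [0, 0, 0], 0]
    - [[0, 0, -7], [0, 0, 0], 0]
    - [[0, 0, -7], [0, 0, 0], 0]
    - [[0, 0, -7], [0, 0, 0], 0]
    - [[0, 0, -7], [0, 0, 0], 0]
    - [[0, 0, -7], [0, 0, 0], 0]

```text
t: 2.1
tcp_pos: [0.4152, -0.141, 0.2031]
tool_rot: [0.598, 0.802, -0.0, -0.0]
force: [0.4, 0.1, 0.2]
finger_gap: 0.998
gripper_force: 0.0
```

Emit:
play_rows:
  rows:
    - [[0, 0, -7], [0, 0, 0], 0]
    - [[0, 0, -7], [0, 0, 0], 0]
    - [[0, 0, -7], [0, 0, 0], 0]
    - [[0, 0, -7], [0, 0, 0], 0]
    - [[0, 0, -7], [0, 0, 0], 0]
    - [[0, 0, -7], [0, 0, 0], 0]
    - [[0, 0, -7], [0, 0, 0], 0]
    - [[0, 0, -7], [0, 0, 0], 0]
    - [[0, 0, -7], [0, 0, 0], 0]
    - [[0, 0, -7], [0, 0, 0], 0]
    - [[0, 0, 0], [0, 0, 0], 0]

```text
t: 3.02
tcp_pos: [0.4153, -0.141, 0.2031]
tool_rot: [0.032, 0.999, 0.0, -0.0]
force: [-0.6, -0.5, 0.3]
finger_gap: 0.999
gripper_force: 0.0
```

```bash
python3 - <<'E'
from h import *
s=sense(); r=R.from_quat(s['tool_rot']); print(s['q'].round(3),s['tcp_pos'],r.as_matrix().round(3),s['force'],s['ft_torque'])
d,c=save('wrist','w0'); q,t=cam(c); print('cam in tool',r.inv().apply(t-s['tcp_pos']), (r.inv()*q).as_matrix().round(2))
print('tgt in tool',r.inv().apply(np.array([.430,-.1049,.084])-s['tcp_pos']))
E
```

```text
[-0.583  0.338  1.923  0.     0.882 -2.09 ] [ 0.41525013 -0.14099677  0.20310394] [[-0.998  0.064 -0.001]
 [ 0.064  0.998  0.   ]
 [ 0.001  0.    -1.   ]] [-0.60933165 -0.45936473  0.26846103] [ 0.04913137 -0.06054407 -0.02584435]
cam in tool [ 0.08298586 -0.0002356  -0.13452284] [[-0.   -0.95 -0.32]
 [ 1.   -0.   -0.  ]
 [ 0.   -0.32  0.95]]
tgt in tool [-0.01247892  0.03692683  0.11910907]
```

View pics/w0.png

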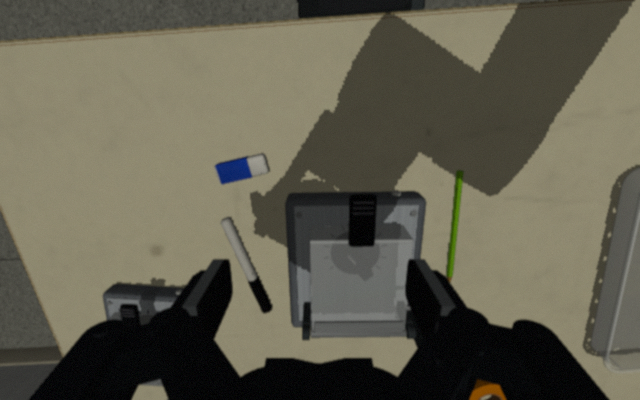

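The wrist view shows the tongue centred at u≈363, end at v≈195, skirt joint at v≈246, and lugs at (307,320) and (412,322).

```bash
python3 - <<'E'
from h import *
z=np.load('pics/w0.npz',allow_pickle=True); c=z['c'][0]; d=z['d']; s=sense(); r=R.from_quat(s['tool_rot'])
cv2.imwrite('pics/w0c.png',cv2.resize(z['p'][180:345,275:435,::-1],None,fx=3.6,fy=3.6,interpolation=cv2.INTER_CUBIC))
for u,v in [(362.5,195),(362.5,246)]: print(px(c,d,u,v,.088))
for u,v in [(307,315),(412,315)]: print(px(c,d,u,v,.088))
for v in (200,215,230,240): print(px(c,d,362,v), np.where(z['p'][v,335:390].sum(1)<75)[0][[0,-1]]+335)
E
```

```text
[ 0.41424122 -0.10366517  0.088     ]
[ 0.46300155 -0.10473771  0.088     ]
[ 0.53526284 -0.16123056  0.088     ]
[ 0.54230877 -0.05752088  0.088     ]
[ 0.41887837 -0.10414859  0.08762671] [349 376]
[ 0.43269889 -0.1044996   0.0879213 ] [349 375]
[ 0.44726095 -0.10477965  0.08756691] [349 374]
[ 0.45676732 -0.10509794  0.08833853] [349 373]
```

View pics/w0c.png

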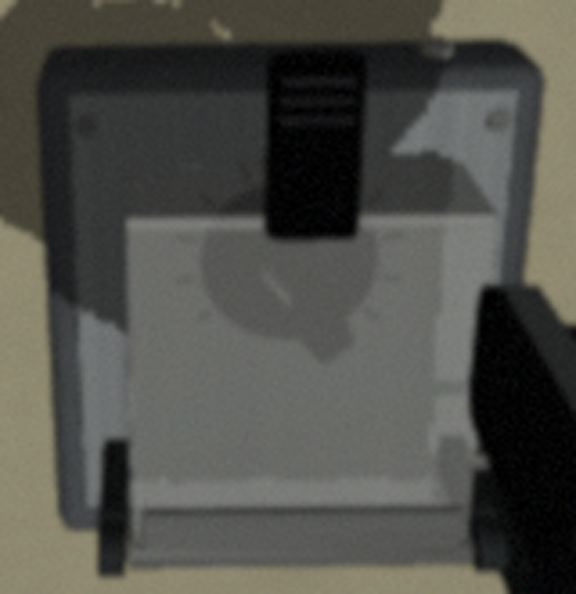

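Both views agree on the tongue grip at about (0.429,-0.1045). I'll move over it, descend and close gently.

Emit:
play_rows:
  rows:
    - [[0, 0, -1], [-5.7, 18.6, 0], 0.3]
    - [[0, 0, 0], [-5.7, 18.6, 0], 0.4]
    - [[0, 0, 0], [0, 0, 30], 0.4]
    - [[0, 0, 0], [0, 0, 30], 0.4]
    - [[0, 0, 0], [0, 0, 30], 0.4]
    - [[0, 0, 0], [0, 0, 20], 0.4]
    - [[0, 0, 0], [0, 0, 15], 0.4]
    - [[0, 0, 0], [0, 0, 10], 0.4]
    - [[0, 0, 0], [0, 0, 0], 0.4]
    - [[0, 0, 0], [0, 0, 0], 0.5]
  grip_force: 30

```text
t: 3.9
tcp_pos: [0.4287, -0.1046, 0.0679]
tool_rot: [0.025, 1.0, 0.0, -0.001]
force: [1.9, -0.4, 0.7]
finger_gap: 0.501
gripper_force: 0.0
```

```bash
python3 - <<'E'
from h import *
s=sense(); print(s['tcp_pos'],s['force'],s['finger_gap'])
d,c=save('wrist','w1')
E
```

```text
[ 0.42873699 -0.10457381  0.06788827] [ 1.86900845 -0.39755385  0.69393254] 0.5009035449920528
```

View pics/w1.png

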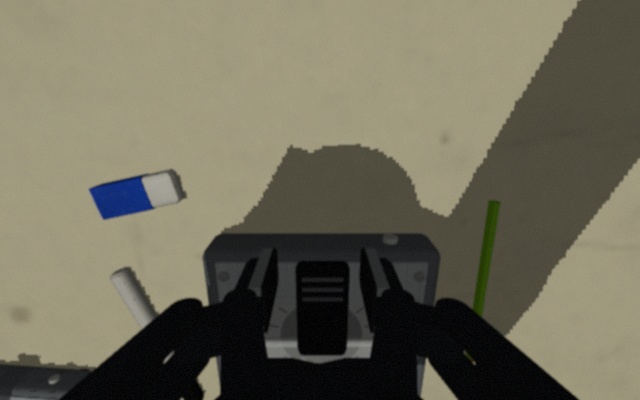

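The tongue (u 297..348) is centred between the fingers (inner edges about 275 and 368). I'll close.

Emit:
play_rows:
  rows:
    - [[0, 0, 0], [0, 0, 0], 0.65]
    - [[0, 0, 0], [0, 0, 0], 0.75]
    - [[0, 0, 0], [0, 0, 0], 0.85]
    - [[0, 0, 0], [0, 0, 0], 0.85]
    - [[0, 0, 0], [0, 0, 0], 0.85]
    - [[0, 0, 0], [0, 0, 0], 0.85]
  grip_force: 30

```text
t: 4.45
tcp_pos: [0.4294, -0.1034, 0.0692]
tool_rot: [0.026, 1.0, 0.001, 0.001]
force: [3.8, 8.1, -0.4]
finger_gap: 0.271
gripper_force: 31.3
```

```bash
python3 - <<'E'
from h import *
# arc rows: tool x = -boxx, z=-worldz ; 
th=np.linspace(0,2.02,25)
x=138*(1-np.cos(th)); z=138*np.sin(th)
for i in range(24): print(i, np.degrees(th[i+1]).round(1), round(-(x[i+1]-x[i]),1), round(-(z[i+1]-z[i]),1))
E
```

```text
0 4.8 -0.5 -11.6
1 9.6 -1.5 -11.5
2 14.5 -2.4 -11.4
3 19.3 -3.4 -11.1
4 24.1 -4.3 -10.8
5 28.9 -5.2 -10.4
6 33.8 -6.0 -9.9
7 38.6 -6.9 -9.4
8 43.4 -7.6 -8.8
9 48.2 -8.3 -8.1
10 53.0 -9.0 -7.4
11 57.9 -9.6 -6.6
12 62.7 -10.1 -5.8
13 67.5 -10.5 -4.9
14 72.3 -10.9 -4.0
15 77.2 -11.2 -3.1
16 82.0 -11.4 -2.1
17 86.8 -11.6 -1.1
18 91.6 -11.6 -0.2
19 96.4 -11.6 0.8
20 101.3 -11.5 1.8
21 106.1 -11.3 2.7
22 110.9 -11.0 3.7
23 115.7 -10.7 4.6
```

Emit:
play_rows:
  rows:
    - [[0, 0, 0], [-0.5, 0.5, -11.6], 0.85]
    - [[0, 0, 0], [-1.5, 0.5, -11.5], 0.85]
    - [[0, 0, 0], [-2.4, 0, -11.4], 0.85]
    - [[0, 0, 0], [-3.4, 0, -11.1], 0.85]
    - [[0, 0, 0], [-4.3, 0, -10.8], 0.85]
    - [[0, 0, 0], [-5.2, 0, -10.4], 0.85]
    - [[0, 0, 0], [-6.0, 0, -9.9], 0.85]
    - [[0, 0, 0], [-6.9, 0, -9.4], 0.85]
    - [[0, 0, 0], [-7.6, 0, -8.8], 0.85]
    - [[0, 0, 0], [-8.3, 0, -8.1], 0.85]
    - [[0, 0, 0], [-9.0, 0, -7.4], 0.85]
    - [[0, 0, 0], [-9.6, 0, -6.6], 0.85]
  grip_force: 30

```text
t: 5.45
tcp_pos: [0.4919, -0.1061, 0.1856]
tool_rot: [0.024, 1.0, 0.0, -0.002]
force: [-0.6, -0.2, -6.2]
finger_gap: 0.272
gripper_force: 32.4
```

Emit:
play_rows:
  rows:
    - [[0, 0, 0], [-10.1, 0, -5.8], 0.85]
    - [[0, 0, 0], [-10.5, 0, -4.9], 0.85]
    - [[0, 0, 0], [-10.9, 0, -4.0], 0.85]
    - [[0, 0, 0], [-11.2, 0, -3.1], 0.85]
    - [[0, 0, 0], [-11.4, 0, -2.1], 0.85]
    - [[0, 0, 0], [-11.6, 0, -1.1], 0.85]
    - [[0, 0, 0], [-11.6, 0, -0.2], 0.85]
    - [[0, 0, 0], [-11.6, 0, 0.8], 0.85]
    - [[0, 0, 0], [-11.5, 0, 1.8], 0.85]
    - [[0, 0, 0], [-11.3, 0, 2.7], 0.85]
    - [[0, 0, 0], [-11, 0, 3.7], 0.85]
    - [[0, 0, 0], [0, 0, 0], 0.85]

```text
t: 6.45
tcp_pos: [0.6164, -0.1125, 0.1974]
tool_rot: [0.024, 1.0, 0.0, -0.0]
force: [1.0, -0.1, -1.6]
finger_gap: 0.277
gripper_force: 34.2
```

```bash
python3 - <<'E'
from h import *
s=sense(); print(s['tcp_pos'],s['force'],s['ft_torque'],s['finger_gap'])
d,c=save('side','s1',(220,120,420,270),4)
E
```

```text
[ 0.6163925  -0.11251189  0.19744357] [ 0.95522401 -0.13929854 -1.59768033] [ 0.01137318  0.17930853 -0.0479712 ] 0.2774139126399852
```

View pics/s1.png

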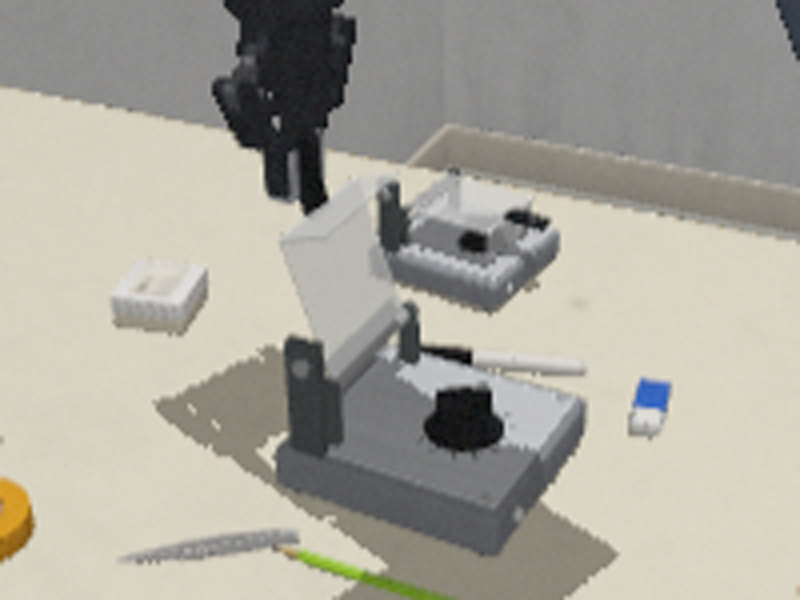

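The cover is up and gripped at about 1.92 rad. I'll go a little past the stay, then ease back.

Emit:
play_rows:
  rows:
    - [[0, 0, 0], [-5.5, 0, 2.3], 0.85]
    - [[0, 0, 0], [-5.3, 0, 2.4], 0.85]
    - [[0, 0, 0], [-5, 0, 2.6], 0.85]
    - [[0, 0, 0], [-3, 0, 1.6], 0.85]
    - [[0, 0, 0], [0, 0, 0], 0.85]
    - [[0, 0, 0], [0, 0, 0], 0.85]

```text
t: 7.0
tcp_pos: [0.6351, -0.1135, 0.1886]
tool_rot: [0.024, 1.0, 0.0, 0.0]
force: [-2.0, 1.1, 1.5]
finger_gap: 0.274
gripper_force: 34.4
```

Emit:
play_rows:
  rows:
    - [[0, 0, 0], [3, 0, -1.6], 0.85]
    - [[0, 0, 0], [3, 0, -1.6], 0.85]
    - [[0, 0, 0], [3, 0, -1.4], 0.85]
    - [[0, 0, 0], [3, 0, -1.3], 0.85]
    - [[0, 0, 0], [3, 0, -1.2], 0.85]
    - [[0, 0, 0], [2, 0, -0.8], 0.85]
    - [[0, 0, 0], [0, 0, 0], 0.85]
    - [[0, 0, 0], [0, 0, 0], 0.85]

```text
t: 7.67
tcp_pos: [0.6187, -0.1128, 0.1967]
tool_rot: [0.024, 1.0, 0.0, 0.001]
force: [3.5, 2.5, -4.4]
finger_gap: 0.268
gripper_force: 33.7
```

```bash
python3 - <<'E'
from h import *
s=sense(); print(s['tcp_pos'],s['force'],s['ft_torque'],s['finger_gap'])
E
```

```text
[ 0.61868723 -0.11275505  0.1966941 ] [ 3.51418858  2.54782313 -4.43709561] [ 0.44591413 -0.91253112 -0.05328878] 0.2680239706152934
```

Emit:
play_rows:
  rows:
    - [[0, 0, 0], [1.5, 0, -0.5], 0.85]
    - [[0, 0, 0], [0, 0, 0], 0.85]
    - [[0, 0, 0], [0, 0, 0], 0.85]

```text
t: 7.92
tcp_pos: [0.6175, -0.1127, 0.1972]
tool_rot: [0.024, 1.0, 0.0, 0.001]
force: [4.0, 2.9, -3.6]
finger_gap: 0.278
gripper_force: 33.7
```

Emit:
play_rows:
  rows:
    - [[0, 0, 0], [1.5, 0, -0.5], 0.85]
    - [[0, 0, 0], [1.5, 0, -0.4], 0.85]
    - [[0, 0, 0], [0, 0, 0], 0.85]
    - [[0, 0, 0], [0, 0, 0], 0.85]

```text
t: 8.25
tcp_pos: [0.6155, -0.1126, 0.198]
tool_rot: [0.025, 1.0, 0.0, 0.002]
force: [7.0, 2.5, -6.5]
finger_gap: 0.273
gripper_force: 33.4
```

```bash
python3 - <<'E'
from h import *
s=sense(); print(s['tcp_pos'],s['force'],s['ft_torque'],s['finger_gap'])
E
```

```text
[ 0.61551523 -0.11261157  0.1980013 ] [ 6.9716356   2.51757661 -6.4975075 ] [ 0.3681196  -1.37426478 -0.0710855 ] 0.2732648603582836
```

The resistance rises as I ease back, so the stay is holding. I'll relax the pull, open and rise.

Emit:
play_rows:
  rows:
    - [[0, 0, 0], [-2, 0, 0.7], 0.85]
    - [[0, 0, 0], [-2, 0, 0.7], 0.85]
    - [[0, 0, 0], [0, 0, 0], 0.7]
    - [[0, 0, 0], [0, 0, 0], 0.6]
    - [[0, 0, 0], [0, 0, 0], 0.5]
    - [[0, 0, 0], [0, 0, 0], 0.4]
    - [[0, 0, 0], [0, 0, 0], 0.4]
    - [[0, 0, 0], [0, 0, -20], 0.4]
    - [[0, 0, 0], [0, 0, -30], 0.4]
    - [[0, 0, 0], [0, 0, -30], 0.4]
    - [[0, 0, 0], [0, 0, -25], 0.4]

```text
t: 9.17
tcp_pos: [0.6175, -0.1131, 0.3034]
tool_rot: [0.024, 1.0, -0.0, 0.0]
force: [0.0, 0.1, -0.4]
finger_gap: 0.601
gripper_force: 0.0
```

Emit:
play_rows:
  rows:
    - [[0, 0, 0], [30, 0, 0], 0.4]
    - [[0, 0, 0], [30, 0, 0], 0.4]
    - [[0, 0, 0], [30, 0, 0], 0.4]
    - [[0, 0, 0], [30, 0, 0], 0.4]
    - [[0, 0, 0], [0, 0, 0], 0.4]
    - [[0, 0, 0], [0, 0, 0], 0.4]

```text
t: 9.67
tcp_pos: [0.4963, -0.1069, 0.3019]
tool_rot: [0.025, 1.0, -0.0, -0.0]
force: [0.9, -0.4, 0.6]
finger_gap: 0.602
gripper_force: 0.0
```

```bash
python3 - <<'E'
from h import *
s=sense(); print(s['q'],s['tcp_pos'],s['force'],s['ft_torque'],s['finger_gap'])
d,c=save('wrist','w2'); d2,c2=save('side','s2')
a=cv2.imread('pics/w2.png');b=cv2.imread('pics/s2.png')
for u,v in proj_pts if 0 else []: pass
print(proj(c,np.array([.498,-.108,.071])))
u,v=proj(c,np.array([.498,-.108,.071])); u,v=int(u),int(v)
A=cv2.resize(a[max(0,v-60):v+60,max(0,u-60):u+60],(480,480),interpolation=cv2.INTER_CUBIC)
B=cv2.resize(b[150:270,270:390],(480,480)[:1]+(480,),interpolation=cv2.INTER_CUBIC)[:, :310]
cv2.imwrite('pics/m2.png',np.hstack([A,B])); print(max(0,u-60),max(0,v-60))
E
```

```text
[-4.32414235e-01  2.93599878e-01  1.64215991e+00 -2.31015850e-04
  1.20577560e+00 -1.95373661e+00] [ 0.49625638 -0.10686138  0.30194979] [ 0.88513201 -0.37815979  0.63125475] [-0.0356605  -0.02383788  0.03345472] 0.6022590403904019
(np.float64(318.67778198476174), np.float64(168.79906397597932))
258 108
```

View pics/m2.png

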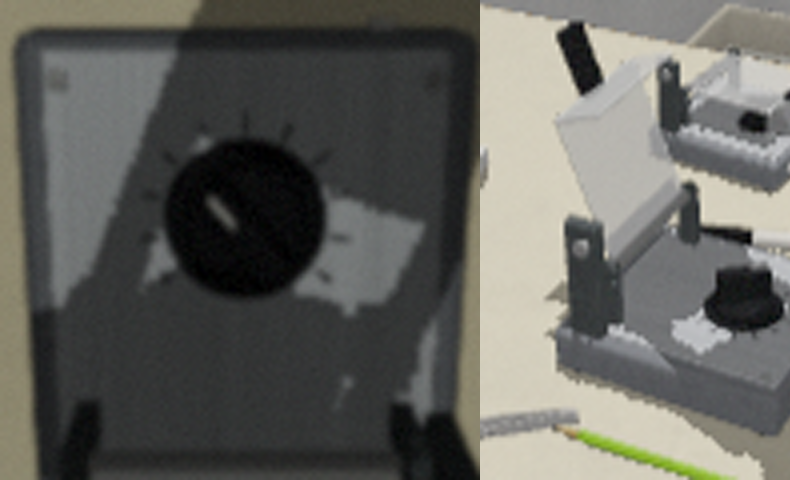

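The cover rests propped. The knob disc is centred at crop (245,217), i.e. pixel (319,162), and the white line runs from (207,198) to (235,229). I'll brighten and enlarge the knob.

```bash
python3 - <<'E'
from h import *
z=np.load('pics/w2.npz',allow_pickle=True); c=z['c'][0]; p=z['p'];d=z['d']
k=p[135:190,292:347,::-1].astype(float)
cv2.imwrite('pics/k2.png',cv2.resize(np.clip(k*5,0,255).astype(np.uint8),(560,560),interpolation=cv2.INTER_CUBIC))
W=lambda u,v,h: px(c,None,258+u/4,108+v/4,h)
print('disc',W(245,217,.047)); a=W(207,198,.071);b=W(235,229,.071); print(a,b,np.degrees(np.arctan2(*(b-a)[1::-1])))
# points with height 65-76mm by depth
pts=[];
for v in range(140,185):
    for u in range(297,342):
        P=px(c,d,u,v)
        if .064<P[2]<.078: pts.append(P)
pts=np.array(pts); print(len(pts)); m=pts.mean(0); U,S,V=np.linalg.svd(pts[:,:2]-m[:2]); print(m,V[0],np.degrees(np.arctan2(V[0][1],V[0][0])),S/np.sqrt(len(pts))*3.46)
E
```

```text
disc [ 0.49486188 -0.1071213   0.047     ]
[ 0.4835549  -0.11810737  0.071     ] [ 0.4934769  -0.11013374  0.071     ] 38.78644128737766
297
[ 0.49598825 -0.10759614  0.07061499] [0.80222942 0.59701588] 36.65647362774157 [0.03552608 0.0122887 ]
```

View pics/k2.png

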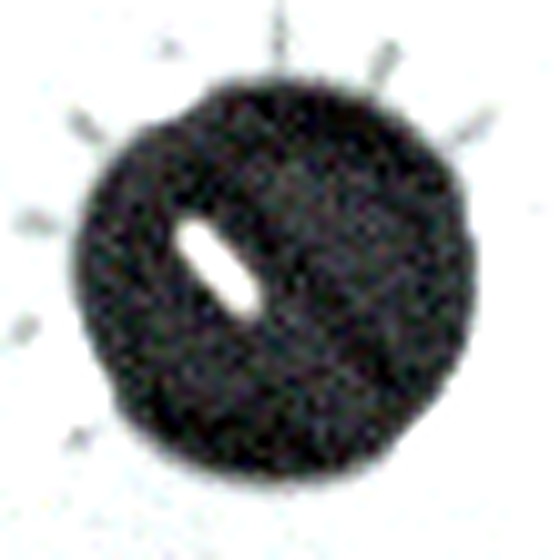

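Depth fit: knob centre (0.496,-0.1076), bar azimuth 37°, size 35.5×12.3 mm, which matches the description. I'll turn the tool -39.7° (wrist range allows the clockwise turn from there), then descend.

Emit:
play_rows:
  rows:
    - [[0, 0, -6.7], [0, 0, 0], 0.65]
    - [[0, 0, -6.7], [0, 0, 0], 0.65]
    - [[0, 0, -6.7], [0, 0, 0], 0.65]
    - [[0, 0, -6.6], [0, 0, 0], 0.65]
    - [[0, 0, -6.5], [0, 0, 0], 0.65]
    - [[0, 0, -6.5], [0, 0, 0], 0.65]
    - [[0, 0, 0], [0.5, -0.5, 30], 0.65]
    - [[0, 0, 0], [0, 0, 30], 0.65]
    - [[0, 0, 0], [0, 0, 30], 0.65]
    - [[0, 0, 0], [0, 0, 30], 0.65]
    - [[0, 0, 0], [0, 0, 30], 0.65]
    - [[0, 0, 0], [0, 0, 0], 0.65]

```text
t: 10.77
tcp_pos: [0.4956, -0.1067, 0.1464]
tool_rot: [-0.317, 0.949, 0.004, -0.004]
force: [-0.3, -0.2, -0.3]
finger_gap: 0.351
gripper_force: 0.0
```

```bash
python3 - <<'E'
from h import *
s=sense(); r=R.from_quat(s['tool_rot']);x=r.as_matrix()[:,0]; print(s['q'].round(3),s['tcp_pos'],np.degrees(np.arctan2(x[1],x[0])),s['force'],s['ft_torque'],s['finger_gap'])
print(r.inv().apply(np.array([.4960,-.1076,.060])-s['tcp_pos'])*1000)
E
```

```text
[-0.433  0.515  1.808 -0.     0.829 -2.648] [ 0.49557945 -0.1066901   0.14636478] -143.07080841769246 [-0.33420257 -0.20207607 -0.30203393] [ 0.01504366  0.01318235 -0.00352599] 0.3512157702825975
[-0.2182353  -1.76806577 86.35221961]
```

Emit:
play_rows:
  rows:
    - [[0, 0, 0], [0, -1, 20], 0.65]
    - [[0, 0, 0], [0, 0, 20], 0.65]
    - [[0, 0, 0], [0, 0, 15], 0.65]
    - [[0, 0, 0], [0, 0, 0], 0.65]
    - [[0, 0, 0], [0, 0, 0], 0.65]
    - [[0, 0, 0], [0, 0, 0], 0.65]

```text
t: 11.27
tcp_pos: [0.4997, -0.1091, 0.0978]
tool_rot: [-0.317, 0.949, -0.001, 0.001]
force: [0.4, 0.3, -0.0]
finger_gap: 0.351
gripper_force: 0.0
```

```bash
python3 - <<'E'
from h import *
s=sense(); r=R.from_quat(s['tool_rot']);x=r.as_matrix()[:,0]; print(r.as_matrix()[:,2],s['tcp_pos'],np.degrees(np.arctan2(x[1],x[0])),s['force'],s['ft_torque'],s['finger_gap'])
print(r.inv().apply(np.array([.4960,-.1076,.060])-s['tcp_pos'])*1000)
E
```

```text
[ 0.0025252  -0.00117332 -0.99999612] [ 0.49969227 -0.10908413  0.09776019] -143.06673057812333 [ 0.43101743  0.31651732 -0.01464755] [ 0.00351411  0.02893948 -0.02011603] 0.3511045448976826
[ 2.10916816  3.49764313 37.74897419]
```

Emit:
play_rows:
  rows:
    - [[0, 0, 0], [0, 0, 0], 0.65]
    - [[0, 0, 0], [0, 0, 0], 0.65]
    - [[0, 0, 0], [0, 0, 0], 0.65]
    - [[0, 0, 0], [0, 0, 0], 0.65]
    - [[0, 0, 0], [0, 0, 0], 0.65]
    - [[0, 0, 0], [0, 0, 0], 0.65]

```text
t: 11.77
tcp_pos: [0.4982, -0.1085, 0.0967]
tool_rot: [-0.317, 0.949, -0.0, 0.0]
force: [0.2, -0.4, 0.7]
finger_gap: 0.351
gripper_force: 0.0
```

```bash
python3 - <<'E'
from h import *
s=sense(); r=R.from_quat(s['tool_rot']);x=r.as_matrix()[:,0]; print(r.as_matrix()[:,2],s['tcp_pos'],np.degrees(np.arctan2(x[1],x[0])),s['force'],s['ft_torque'],s['finger_gap'])
print(r.inv().apply(np.array([.4960,-.1076,.060])-s['tcp_pos'])*1000)
E
```

```text
[ 3.54261912e-04 -1.48185457e-04 -9.99999926e-01] [ 0.49820236 -0.10853878  0.09672165] -143.08240737344158 [ 0.22505106 -0.42034803  0.66061553] [-0.02438617 -0.00189234 -0.01815949] 0.35066148077763476
[ 1.20402978  2.08559965 36.72072463]
```

Emit:
play_rows:
  rows:
    - [[0, 0, 0], [1.2, 2.1, 8], 0.65]
    - [[0, 0, 0], [0, 0, 9], 0.65]
    - [[0, 0, 0], [0, 0, 9], 0.65]
    - [[0, 0, 0], [0, 0, 6], 0.65]
    - [[0, 0, 0], [0, 0, 4.7], 0.65]
    - [[0, 0, 0], [0, 0, 0], 0.65]
    - [[0, 0, 0], [0, 0, 0], 0.65]
    - [[0, 0, 0], [0, 0, 0], 0.65]
    - [[0, 0, 0], [0, 0, 0], 0.65]
    - [[0, 0, 0], [0, 0, 0], 0.65]

```text
t: 12.6
tcp_pos: [0.4962, -0.1077, 0.0602]
tool_rot: [-0.317, 0.949, -0.0, 0.0]
force: [-0.2, 0.2, -0.4]
finger_gap: 0.351
gripper_force: 0.0
```

```bash
cat > m.py <<'E'
from h import *
A=[]
for i in range(6):
    s=sense(); r=R.from_quat(s['tool_rot']).as_matrix()
    A.append(np.r_[s['tcp_pos']*1000,np.degrees(np.arctan2(r[1,0],r[0,0])),s['force'],s['ft_torque']*1000,s['finger_gap']*85,r[:2,2]*1000]); snapshot('wrist')
A=np.array(A); print('t',s['t']); print('tcp az F T gap ax\n',A.mean(0).round(2)); print(A.std(0).round(1)); print(R.from_quat(s['tool_rot']).inv().apply(np.array([.4960,-.1076,.060])-A.mean(0)[:3]/1000)*1000)
E
python3 m.py
```

```text
t 12.85
tcp az F T gap ax
 [ 4.9611e+02 -1.0762e+02  6.0110e+01 -1.4308e+02 -1.5000e-01 -1.7000e-01
 -6.0000e-02 -1.3520e+01 -2.5300e+00  6.0600e+00  2.9690e+01  6.1000e-01
 -2.8000e-01]
[ 0.1  0.   0.1  0.   0.2  0.6  0.5 25.8 23.9 21.1  0.1  0.1  0.1]
[0.07403339 0.07766925 0.11206579]
```

Emit:
play_rows:
  rows:
    - [[0, 0, 0], [0, 0, 0], 0.75]
    - [[0, 0, 0], [0, 0, 0], 0.82]
    - [[0, 0, 0], [0, 0, 0], 0.9]
    - [[0, 0, 0], [0, 0, 0], 1]
    - [[0, 0, 0], [0, 0, 0], 1]
    - [[0, 0, 0], [0, 0, 0], 1]
    - [[0, 0, 0], [0, 0, 0], 1]
  grip_force: 40

```text
t: 13.48
tcp_pos: [0.4951, -0.1067, 0.0599]
tool_rot: [-0.317, 0.949, 0.001, -0.001]
force: [-1.8, 4.7, 4.7]
finger_gap: 0.13
gripper_force: 40.3
```

```bash
python3 m.py
```

```text
t 13.7333
tcp az F T gap ax
 [ 495.1  -106.67   59.95 -143.1    -1.77    4.37    5.66  723.74  252.16
  -51.95   10.86   -1.64    1.38]
[ 0.   0.   0.   0.   0.4  0.4  0.6 14.  38.4 19.8  0.2  0.   0. ]
[-0.15469992 -1.28446194 -0.04978399]
```

Emit:
play_rows:
  rows:
    - [[0, 0, 0], [0, 1.4, 0], 1]
    - [[0, 0, 0], [0, 0, 0], 1]
    - [[0, 0, 2], [0, 0, 0], 1]
    - [[0, 0, 2], [0, 0, 0], 1]
    - [[0, 0, 3], [0, 0, 0], 1]
    - [[0, 0, 3], [0, 0, 0], 1]
    - [[0, 0, 0], [0, 0, 0], 1]
    - [[0, 0, 0], [0, 0, 0], 1]
    - [[0, 0, 0], [0, 0, 0], 1]

```text
t: 14.53
tcp_pos: [0.4951, -0.1065, 0.06]
tool_rot: [-0.233, 0.972, -0.0, -0.0]
force: [-1.6, 1.4, 5.2]
finger_gap: 0.127
gripper_force: 40.3
```

```bash
python3 m.py
```

```text
t 14.7833
tcp az F T gap ax
 [ 4.9505e+02 -1.0654e+02  5.9960e+01 -1.5300e+02 -1.5500e+00  1.4100e+00
  5.4400e+00  1.7586e+02  2.6679e+02 -4.2310e+01  1.1090e+01 -1.0000e-02
 -1.1000e-01]
[ 0.   0.   0.   0.   0.4  0.6  0.3 23.5 35.2 29.5  0.2  0.   0. ]
[-0.36442787 -1.3763058  -0.04280267]
```

Emit:
play_rows:
  rows:
    - [[0, 0, 2], [0, 0, 0], 1]
    - [[0, 0, 3], [0, 0, 0], 1]
    - [[0, 0, 3], [0, 0, 0], 1]
    - [[0, 0, 4], [0, 0, 0], 1]
    - [[0, 0, 4], [0, 0, 0], 1]
    - [[0, 0, 3], [0, 0, 0], 1]
    - [[0, 0, 3], [0, 0, 0], 1]
    - [[0, 0, 0], [0, 0, 0], 1]
    - [[0, 0, 0], [0, 0, 0], 1]
    - [[0, 0, 0], [0, 0, 0], 1]

```text
t: 15.67
tcp_pos: [0.495, -0.1064, 0.06]
tool_rot: [-0.044, 0.999, 0.0, -0.0]
force: [-2.2, 1.5, 5.0]
finger_gap: 0.128
gripper_force: 40.3
```

```bash
python3 m.py
```

```text
t 15.9167
tcp az F T gap ax
 [ 4.9501e+02 -1.0641e+02  5.9960e+01 -1.7500e+02 -1.4700e+00  1.6700e+00
  5.2000e+00  2.6506e+02  2.7042e+02 -3.4420e+01  1.1070e+01 -1.2000e-01
  1.0000e-01]
[ 0.   0.   0.   0.   0.5  0.3  0.5 33.7 18.4 17.7  0.1  0.   0. ]
[-0.88668912 -1.27671322 -0.04036682]
```

Emit:
play_rows:
  rows:
    - [[0, 0, 1.5], [0, 0, 0], 1]
    - [[0, 0, 1.5], [0, 0, 0], 1]
    - [[0, 0, 1], [0, 0, 0], 1]
    - [[0, 0, 0], [0, 0, 0], 1]
    - [[0, 0, 0], [0, 0, 0], 1]

```text
t: 16.38
tcp_pos: [0.495, -0.1064, 0.06]
tool_rot: [-0.009, 1.0, 0.0, -0.0]
force: [-1.4, 2.8, 5.0]
finger_gap: 0.13
gripper_force: 40.3
```

```bash
python3 m.py
```

```text
t 16.6333
tcp az F T gap ax
 [ 4.9500e+02 -1.0638e+02  5.9950e+01 -1.7901e+02 -1.3600e+00  1.9300e+00
  5.1900e+00  3.0667e+02  2.6619e+02 -4.1980e+01  1.1030e+01 -1.4000e-01
  1.5000e-01]
[ 0.   0.   0.   0.   0.4  0.5  0.6 20.  39.  38.4  0.1  0.   0. ]
[-0.97957075 -1.23787496 -0.04689548]
```

Emit:
play_rows:
  rows:
    - [[0, 0, 1.5], [0, 0, 0], 1]
    - [[0, 0, 1.5], [0, 0, 0], 1]
    - [[0, 0, 1], [0, 0, 0], 1]
    - [[0, 0, 0], [0, 0, 0], 1]
    - [[0, 0, 0], [0, 0, 0], 1]

```text
t: 17.1
tcp_pos: [0.495, -0.1063, 0.06]
tool_rot: [0.026, 1.0, 0.0, -0.0]
force: [-0.6, 1.8, 5.2]
finger_gap: 0.13
gripper_force: 40.3
```

```bash
python3 m.py
```

```text
t 17.35
tcp az F T gap ax
 [ 4.9500e+02 -1.0635e+02  5.9960e+01  1.7699e+02 -1.1300e+00  2.0300e+00
  5.3700e+00  3.0191e+02  2.9092e+02 -3.7750e+01  1.1070e+01 -1.3000e-01
  1.8000e-01]
[ 0.   0.   0.   0.   0.5  0.5  0.3 25.3 18.1 18.   0.1  0.   0. ]
[-1.06274138 -1.1956697  -0.03775173]
```

Emit:
play_rows:
  rows:
    - [[0, 0, 1.5], [0, 0, 0], 1]
    - [[0, 0, 1.5], [0, 0, 0], 1]
    - [[0, 0, 1], [0, 0, 0], 1]
    - [[0, 0, 0], [0, 0, 0], 1]
    - [[0, 0, 0], [0, 0, 0], 1]

```text
t: 17.82
tcp_pos: [0.495, -0.1063, 0.06]
tool_rot: [0.061, 0.998, 0.0, -0.0]
force: [-2.4, 2.1, 5.0]
finger_gap: 0.128
gripper_force: 40.3
```

```bash
python3 m.py
```

```text
t 18.0667
tcp az F T gap ax
 [ 4.9500e+02 -1.0633e+02  5.9950e+01  1.7299e+02 -1.3500e+00  2.1400e+00
  5.0300e+00  3.1915e+02  2.5425e+02 -4.3860e+01  1.1100e+01 -1.4000e-01
  2.2000e-01]
[ 0.   0.   0.   0.   0.5  0.3  0.4 18.6 35.6 15.8  0.2  0.   0. ]
[-1.14869655 -1.13526814 -0.04548522]
```

Emit:
play_rows:
  rows:
    - [[0, 0, 1.5], [0, 0, 0], 1]
    - [[0, 0, 1.5], [0, 0, 0], 1]
    - [[0, 0, 1], [0, 0, 0], 1]
    - [[0, 0, 0], [0, 0, 0], 1]
    - [[0, 0, 0], [0, 0, 0], 1]

```text
t: 18.53
tcp_pos: [0.495, -0.1063, 0.0599]
tool_rot: [0.096, 0.995, 0.0, -0.0]
force: [-0.8, 2.2, 5.8]
finger_gap: 0.127
gripper_force: 40.3
```

```bash
python3 m.py
```

```text
t 18.7833
tcp az F T gap ax
 [ 4.9499e+02 -1.0629e+02  5.9950e+01  1.6899e+02 -8.7000e-01  2.1900e+00
  5.6600e+00  3.5226e+02  2.7295e+02  4.1200e+00  1.1100e+01 -1.6000e-01
  2.6000e-01]
[ 0.   0.   0.   0.   0.4  0.5  0.5 21.2 17.2 19.8  0.2  0.   0. ]
[-1.24294352 -1.09036364 -0.04733069]
```

Torque has risen about 45 mN·m, so this looks like stop contact. I'll confirm with a small further turn.

Emit:
play_rows:
  rows:
    - [[0, 0, 0.6], [0, 0, 0], 1]
    - [[0, 0, 0.6], [0, 0, 0], 1]
    - [[0, 0, 0], [0, 0, 0], 1]
    - [[0, 0, 0], [0, 0, 0], 1]

```text
t: 19.17
tcp_pos: [0.495, -0.1063, 0.06]
tool_rot: [0.106, 0.994, 0.0, -0.0]
force: [-2.3, 2.0, 4.7]
finger_gap: 0.129
gripper_force: 40.3
```

```bash
python3 m.py
```

```text
t 19.4167
tcp az F T gap ax
 [ 4.9500e+02 -1.0629e+02  5.9960e+01  1.6779e+02 -1.3900e+00  2.2700e+00
  5.1400e+00  3.5756e+02  2.3266e+02 -3.9450e+01  1.0980e+01 -1.2000e-01
  2.7000e-01]
[ 0.   0.   0.   0.   0.5  0.4  0.4 20.6 20.2 18.4  0.2  0.   0. ]
[-1.25263491 -1.0683072  -0.03998271]
```

That was noise, as the torque is back to baseline. I'll carry on with more averaging.

Emit:
play_rows:
  rows:
    - [[0, 0, 1.5], [0, 0, 0], 1]
    - [[0, 0, 1.5], [0, 0, 0], 1]
    - [[0, 0, 0], [0, 0, 0], 1]
    - [[0, 0, 0], [0, 0, 0], 1]

```text
t: 19.8
tcp_pos: [0.495, -0.1063, 0.06]
tool_rot: [0.132, 0.991, 0.0, -0.0]
force: [-1.4, 3.0, 4.9]
finger_gap: 0.134
gripper_force: 40.3
```

```bash
sed -i 's/range(6)/range(9)/' m.py; python3 m.py
```

```text
t 20.2
tcp az F T gap ax
 [ 4.9501e+02 -1.0628e+02  5.9960e+01  1.6479e+02 -1.0800e+00  2.3700e+00
  5.5600e+00  3.6107e+02  2.3335e+02 -3.1820e+01  1.0990e+01 -1.4000e-01
  2.9000e-01]
[ 0.   0.   0.   0.   0.3  0.7  0.4 32.7 29.6 33.9  0.2  0.   0. ]
[-1.30613028 -1.01199123 -0.0449437 ]
```

Emit:
play_rows:
  rows:
    - [[0, 0, 1.5], [0, 0, 0], 1]
    - [[0, 0, 2], [0, 0, 0], 1]
    - [[0, 0, 0], [0, 0, 0], 1]
    - [[0, 0, 0], [0, 0, 0], 1]

```text
t: 20.58
tcp_pos: [0.495, -0.1063, 0.06]
tool_rot: [0.163, 0.987, 0.0, -0.0]
force: [-1.4, 3.5, 5.6]
finger_gap: 0.135
gripper_force: 40.3
```

```bash
python3 m.py
```

```text
t 20.9833
tcp az F T gap ax
 [ 4.9500e+02 -1.0625e+02  5.9950e+01  1.6129e+02 -1.4600e+00  2.6800e+00
  5.6600e+00  3.8572e+02  2.2736e+02 -3.9430e+01  1.1150e+01 -1.5000e-01
  3.4000e-01]
[ 0.   0.   0.   0.   0.5  0.7  0.3 37.2 25.9 32.3  0.2  0.   0. ]
[-1.38240363 -0.95651953 -0.04907131]
```

Emit:
play_rows:
  rows:
    - [[0, 0, 1.5], [0, 0, 0], 1]
    - [[0, 0, 2], [0, 0, 0], 1]
    - [[0, 0, 0], [0, 0, 0], 1]
    - [[0, 0, 0], [0, 0, 0], 1]

```text
t: 21.37
tcp_pos: [0.495, -0.1063, 0.06]
tool_rot: [0.193, 0.981, 0.0, -0.0]
force: [-1.7, 2.4, 4.9]
finger_gap: 0.128
gripper_force: 40.3
```

```bash
python3 m.py
```

```text
t 21.7667
tcp az F T gap ax
 [ 4.9502e+02 -1.0625e+02  5.9960e+01  1.5778e+02 -1.3700e+00  2.3300e+00
  5.5400e+00  4.0507e+02  2.3022e+02 -4.5060e+01  1.1000e+01 -9.0000e-02
  3.5000e-01]
[ 0.   0.   0.   0.   0.4  0.4  0.6 37.1 25.9 35.1  0.2  0.   0. ]
[-1.41710081 -0.88226085 -0.04155026]
```

Emit:
play_rows:
  rows:
    - [[0, 0, 1.5], [0, 0, 0], 1]
    - [[0, 0, 2], [0, 0, 0], 1]
    - [[0, 0, 0], [0, 0, 0], 1]
    - [[0, 0, 0], [0, 0, 0], 1]

```text
t: 22.15
tcp_pos: [0.495, -0.1062, 0.06]
tool_rot: [0.222, 0.975, 0.0, -0.0]
force: [-1.0, 2.9, 5.3]
finger_gap: 0.128
gripper_force: 40.3
```

```bash
python3 m.py
```

```text
t 22.55
tcp az F T gap ax
 [ 4.9502e+02 -1.0622e+02  5.9960e+01  1.5431e+02 -1.1900e+00  2.5700e+00
  5.2800e+00  4.2105e+02  2.4675e+02  1.4900e+01  1.1050e+01 -1.4000e-01
  3.0000e-01]
[ 0.   0.   0.   0.   0.5  0.6  0.5 25.1 22.5 20.9  0.1  0.   0. ]
[-1.48623099 -0.82057651 -0.04356504]
```

Emit:
play_rows:
  rows:
    - [[0, 0, 0.8], [0, 0, 0], 1]
    - [[0, 0, 0], [0, 0, 0], 1]
    - [[0, 0, 0], [0, 0, 0], 1]

```text
t: 22.85
tcp_pos: [0.495, -0.1062, 0.06]
tool_rot: [0.229, 0.973, 0.0, -0.0]
force: [-1.0, 2.3, 7.1]
finger_gap: 0.128
gripper_force: 40.3
```

```bash
python3 m.py
```

```text
t 23.25
tcp az F T gap ax
 [ 4.9502e+02 -1.0622e+02  5.9960e+01  1.5351e+02 -1.2300e+00  2.4200e+00
  5.4900e+00  4.1058e+02  2.3362e+02  3.1000e+01  1.1000e+01 -1.5000e-01
  2.8000e-01]
[ 0.   0.   0.   0.   0.4  0.5  0.7 24.1 24.8 19.8  0.1  0.   0. ]
[-1.49808506 -0.79964965 -0.04486832]
```

Emit:
play_rows:
  rows:
    - [[0, 0, 0.5], [0, 0, 0], 1]
    - [[0, 0, 0], [0, 0, 0], 1]
    - [[0, 0, 0], [0, 0, 0], 1]
    - [[0, 0, 0], [0, 0, 0], 1]
    - [[0, 0, 0], [0, 0, 0], 1]

```text
t: 23.72
tcp_pos: [0.495, -0.1062, 0.06]
tool_rot: [0.233, 0.972, 0.0, -0.0]
force: [-1.3, 3.8, 4.6]
finger_gap: 0.13
gripper_force: 40.3
```

```bash
python3 m.py
```

```text
t 24.1167
tcp az F T gap ax
 [ 4.9502e+02 -1.0622e+02  5.9960e+01  1.5302e+02 -1.2900e+00  2.6900e+00
  5.5100e+00  4.0851e+02  2.2229e+02  7.4230e+01  1.1030e+01 -1.3000e-01
  2.6000e-01]
[ 0.   0.   0.   0.   0.4  0.8  0.6 34.3 21.9 21.   0.2  0.   0. ]
[-1.5000366  -0.79013342 -0.04376881]
```

There is a clear, consistent light press against the stop (about 0.09 N·m, 1.11 rad from the start). I'll ease off slightly, release and rise.

Emit:
play_rows:
  rows:
    - [[0, 0, -1], [0, 0, 0], 1]
    - [[0, 0, 0], [0, 0, 0], 0.9]
    - [[0, 0, 0], [0, 0, 0], 0.8]
    - [[0, 0, 0], [0, 0, 0], 0.7]
    - [[0, 0, 0], [0, 0, 0], 0.6]
    - [[0, 0, 0], [0, 0, 0], 0.6]
    - [[0, 0, 0], [0, 0, -8], 0.6]
    - [[0, 0, 0], [0, 0, -15], 0.6]
    - [[0, 0, 0], [0, 0, -30], 0.6]
    - [[0, 0, 0], [0, 0, -30], 0.6]
    - [[0, 0, 0], [0, 0, -30], 0.6]
    - [[0, 0, 0], [0, 0, -30], 0.6]

```text
t: 25.17
tcp_pos: [0.4948, -0.1063, 0.2047]
tool_rot: [0.226, 0.974, -0.0, 0.0]
force: [1.1, -0.2, 0.6]
finger_gap: 0.401
gripper_force: 0.0
```

Emit:
play_rows:
  rows:
    - [[0, 0, 0], [0, 0, -30], 0.6]
    - [[0, 0, 0], [0, 0, -30], 0.6]
    - [[0, 0, 0], [0, 0, -30], 0.6]
    - [[0, 0, 0], [0, 0, -10], 0.6]
    - [[0, 0, 0], [0, 0, 0], 0.6]
    - [[0, 0, 0], [0, 0, 0], 0.6]
    - [[0, 0, 0], [0, 0, 0], 0.6]
    - [[0, 0, 0], [0, 0, 0], 0.6]

```text
t: 25.83
tcp_pos: [0.4941, -0.106, 0.3013]
tool_rot: [0.226, 0.974, 0.0, -0.002]
force: [-0.6, -0.7, 0.5]
finger_gap: 0.404
gripper_force: 0.0
```

```bash
python3 - <<'E'
from h import *
s=sense(); print(s['t'],s['tcp_pos'],s['force'],s['ft_torque'])
d,c=save('wrist','w3'); d2,c2=save('side','s3',(220,120,420,270),4)
pts=[]
u0,v0=map(int,proj(c,np.array([.495,-.106,.06])))
for v in range(max(1,v0-30),v0+30):
    for u in range(u0-30,u0+30):
        P=px(c,d,u,v)
        if .062<P[2]<.08: pts.append(P)
pts=np.array(pts); m=pts.mean(0); U,S,V=np.linalg.svd(pts[:,:2]-m[:2],full_matrices=False); print(len(pts),m,np.degrees(np.arctan2(V[0][1],V[0][0])),S/np.sqrt(len(pts))*3.46)
E
```

```text
25.8333 [ 0.49405622 -0.10600347  0.30126194] [-0.55743735 -0.6538076   0.45585592] [-0.02372691 -0.00642765 -0.02007788]
286 [ 0.49364452 -0.10662679  0.07050578] -24.688016634413515 [0.03629633 0.01169309]
```

View pics/s3.png

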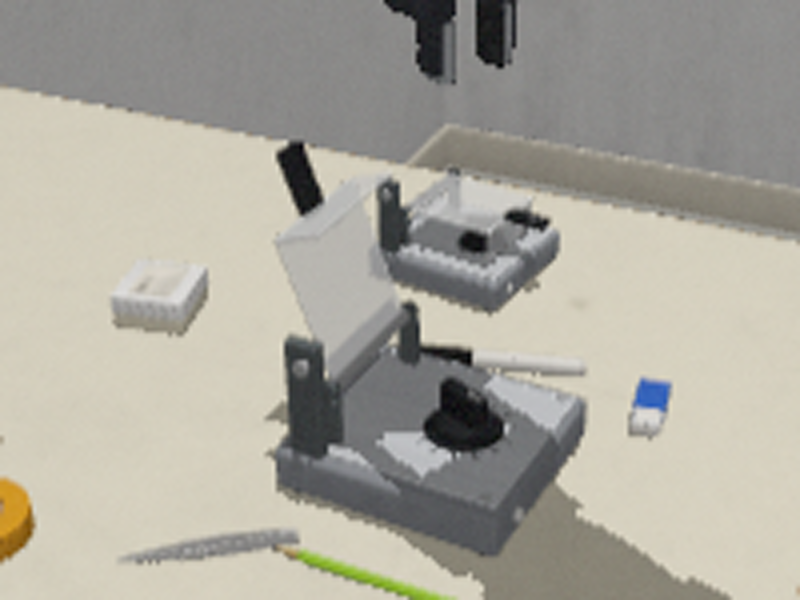

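The cover is propped with its tongue at (300,178) and the knob stays turned at (465,400), about 62° from the start. The bystanders are undisturbed and the gripper is clear.

```bash
python3 -c "
from station import *
print(sign_off())"
```

```text
the job is handed in; nothing more can be done
None
```

I handed the job in: the cover rests propped on its stay. The knob was turned about 64° clockwise, pressed lightly against its stop (roughly 0.09 N·m beyond friction), and left about 62° from its start; the other things on the bench were not touched.

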